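# Close the seal box with its bayonet lid and hold it home

### The arm

A 7-joint arm with a two-finger parallel gripper is mounted at the origin on the work surface. World frame = base frame: x ahead of the robot, y to its left, z up, the work surface at z = 0. Lengths are in m, angles in rad, forces in N, time in s.
With the tool pointing down it reaches from about 0.35 to 0.9 m from the base axis. Payload 8.1 kg.
Tool frame: the origin (TCP) lies at the centre of the arm's flange, where the gripper is bolted on; the fingertips stand 178 mm ahead of it and the grasp point (between the pads) lies 159 mm ahead of it; x points along the fingers, z is the direction in which the jaws open and shut, and the axes are right-handed (so a half turn about x gives the same grasp; the last joint's range is limited). The gripper opens to 92 mm and grips with 3 to 60 N. Pads are 19 mm wide; open, the fingers measure 130 mm over their backs; the gripper's body (75 mm by 190 mm) begins 47 mm behind the grasp point.
Start: joints at [1.097, 0.434, 0.025, 1.573, -0.012, 1.134, -0.075], TCP at [0.226, -0.583, 0.405] pointing down, gripper open.
Joint ranges: [-2.62, 2.62], [-0.44, 2.09], [-1.27, 1.32], [0.08, 2.57], [-1.32, 4.46], [0.12, 2], [-2.74, 2.74]. Speed limits (rad/s): [2.22, 2.22, 3.01, 3.01, 3.14, 3.14, 3.14].

### API

Orientations are given as a rotation vector (axis times angle).
In Python, from workcell import ctrl gives the robot as it stands.
- The arm moves only by the shell command python3 -m handwheel 'ROWS' [FORCE]. ROWS is JSON, a list of rows, each a list of 7 numbers: the shift along the tool's x, y, z in cm, then the turn, a rotation vector about the tool's x, y, z in rad, then the opening, from 0 (shut) to 1 (fully open). In form: [[tx, ty, tz, rx, ry, rz, fingers], ...]. A call has 1 to 5 rows; each row shifts and turns the commanded pose from where the row before left it, along the tool's axes as they then stand; what a row does not reach is not made up. A row lasts 1/8 s, in which the tool goes at most 62.5 mm and 10.7 degrees, less where a joint would pass 70% of its speed; a pose out of reach is approached as far as the arm can. A call is refused whole if a number of a shift passes 6.25 or a number of a turn 0.188, either way. A call with a gripper value outside its range is refused whole. The fingers move at their own pace and stop on an object; FORCE is the grip in N (left out, the last holds). Time passes only in rows, so rows that do not move let the fingers close. It gives the time, the measured TCP pose, the force and the opening at its end, in the units of the state.
- ctrl.state(): the state, without advancing time (a new reading comes with each control period).
- ctrl.snapshot(name): name is "side" or "top" or "wrist"; returns the picture (400x640x3 uint8, red, green, blue); there is no depth.
- ctrl.camera_info(name): a dict with "fx", "fy", "cx", "cy" (pixels), "dist" ([k1, k2, p1, p2, k3] as OpenCV has them; the pictures are not rectified), "world_from_camera" (4x4, takes a point from camera to world coordinates). Camera axes: x right, y up, looking along -z (the intrinsics and any distortion apply to the point x, -y, -z); pixel columns grow to the right and rows downward; lengths in m; the calibration is good to about 2 mm. A picture is of the moment at which its call begins: read the wrist's pose just before it. camera_info takes no time and is no camera call; for the wrist camera it gives the pose at the moment of the call.
- ctrl.sign_off(): hands the job in, once; it reports no verdict.
The state is a dict: "time": time; "joints": joint angles; "qvel": joint speeds; "joint_torque": joint torques, N m; "tcp_pos": TCP position; "tcp_rot": TCP orientation; "force": force on the tool from outside, world axes, zero at the start; "torque": the same for the moment, N m; "gripper_width": opening from 0.0 (shut) to 1.0 (fully open).
Only numpy, scipy, OpenCV 4.12 (cv2) and the standard library are available. Lean on these libraries where they do the work, as an engineer would, in place of code of your own. Each camera call takes 0.05 s, during which the arm holds its last target.

### The job

Close the open seal box with the loose domed lid: set the lid's two lugs into the slots of the box's mouth, push it down against the spring, and twist it a quarter turn clockwise (seen from above) so that the lugs lie under the rim. Finish while still gripping the lid and pressing it fully home, flange down on the rim, so that a colleague can clip the tamper band on; do not let go. Leave everything else on the shelf where it is.

Things in the scene. Friction and masses are not known exactly. Their poses are not given: they have to be found in the camera images.
- seal_box: Open pewter seal box, fixed to the shelf: round pot 88 mm across (foot 94), 50 mm high, a brown shellac seal in its well. Origin: centre of its underside, z up. Two opposite slots 17 mm wide in its mouth lie along its own +x and -x. Below the ledge the lid's lugs can turn 90 degrees clockwise (from above), to lie along its y; stops about 5 degrees farther on; counter-clockwise is blocked.
- box_mouth (a point): Centre of the open box's mouth, at rim height, 50 mm above its origin; axes as the box's. The mouth is an inward ledge 5 mm thick, flush with the rim (underside at 45 mm), with a round opening 59 mm across; the two slots through the ledge reach out to a radius of 38 mm and are marked by two brass inlays on the rim.
- spring_ring (a joint): Sprung cork ring (56 mm outside, 40 mm inside diameter) inside the open box, on which the lid's underside rests: m pressed down, 0 at rest with its top 44 mm above the box's origin, at most 0.011; 0.0085 with the lid fully home. Pushes up with 4.5 N at rest plus 0.5 N per mm.
- lid: Loose domed pewter lid, about 160 g, standing right way up on the shelf. Origin: centre of its flat underside, z up. Plug 54 mm across from z = 0 to 14.5 mm (bottom edge chamfered 2 mm), flange 88 mm across to 19 mm, low dome to 27 mm, upright wing on top to 63 mm. Two brass lugs on the plug point along its +x and -x: 11 mm wide, z = 0 to 5 mm, out to radius 35 mm. Half a turn leaves it the same.
- lid_wing (a point): On the lid's axis, 49 mm above its origin, in the lid's flat upright wing, made to be gripped: 46 mm long along the lid's x, 14 mm thick along its y, top 14 mm above this point, dome 22 mm below. Lid axes.
- lid_seat (a point): Middle of the underside of the lid's flange, 14.5 mm above the lid's origin, lid axes. Height over box_mouth: 8.5 mm when the lid rests unpressed on the spring ring, lugs in the slots; below 4.5 mm the lugs are clear under the ledge and can turn; 0 when fully home, flange on the rim. Let go after turning, the spring lifts it to 4.5 mm.
- closed_box: The other pewter seal box, loose, already closed with its own domed lid: 88 mm across (foot 94 mm), 99 mm high over its wing; to be left alone. Origin: centre of its underside.
- bone_folder: Loose bone folder lying flat, 150 x 20 x 5 mm, long along its x; to be left alone. Origin: centre of its underside.
- seal_impression: Loose brown shellac seal impression, 52 mm across, 10 mm high; to be left alone. Origin: centre of its underside.
- cast_tile: Loose white ceramic tile with five coloured test casts, 100 x 100 x 12 mm; to be left alone. Origin: centre of its underside.
- brass_seal: Loose brass hand seal standing upright with a dark wooden handle, 34 mm across, 74 mm high; to be left alone. Origin: centre of its underside.
Not all that is in view belongs to the job. Leave any blue or pink look-alike of the lid alone.

How it is judged:
By the outcome, as a careful person would: the job done as asked, in the order asked, and still so for the second after the job is handed in, while the arm keeps its last pose, push and grip.
It also fails if it takes over 45 s, if anything falls off the work surface, if the arm or the gripper's body presses on something with over 40 N, if the wrist force passes 120 N, or if a joint passes its speed limit or range.

## Working session

There is one attempt and no reset: what is moved stays moved. The work goes in short steps, Python scripts to look and compute and a shell command to move; the robot and the scene stay as the last step left them, time stands still between calls to the robot, and variables do not carry over. Pictures are saved under pics/ and viewed, and the job is handed in when it is done.

```bash
mkdir -p pics; ls
python3 - <<'E'
from workcell import ctrl
import cv2
s=ctrl.state(); print(s)
for n in ("side","top","wrist"):
    im=ctrl.snapshot(n); cv2.imwrite(f"pics/{n}0.png",im[:,:,::-1]); print(n,ctrl.camera_info(n))
E
```

```text
pics
{'time': 0.0, 'joints': array([ 1.0974191 ,  0.43523884,  0.0249782 ,  1.57404859, -0.01156532,
        1.13399059, -0.07513618]), 'qvel': array([ 0.00302954, -0.0009972 , -0.00015148,  0.00095144,  0.00097237,
        0.00237261,  0.0006761 ]), 'joint_torque': array([-1.14885705e-03, -6.67854023e+01,  9.84399877e-01, -3.14460611e+01,
       -6.06582407e-02,  4.31160873e-02,  1.23267605e-04]), 'tcp_pos': array([ 0.2263501 , -0.58234656,  0.40395374]), 'tcp_rot': array([ 0.93273579,  1.36346308, -0.93154567]), 'force': array([-0.1824767 ,  0.24772135, -0.22144515]), 'torque': array([-0.05468041,  0.0200847 , -0.00771862]), 'gripper_width': 0.997839905583987}
side {'fx': 371.2166497021396, 'fy': 371.2166497021396, 'cx': 314.4295466847521, 'cy': 202.21135734580378, 'dist': array([0.00146535, 0.        , 0.        , 0.        , 0.        ]), 'world_from_camera': array([[ 0.95576987,  0.16249089, -0.24515436,  0.31690368],
       [-0.29331509,  0.58805399, -0.75376307, -0.65559651],
       [ 0.02168436,  0.7923315 ,  0.60970532,  0.66088548],
       [ 0.        ,  0.        ,  0.    
[... 235 characters left out ...]
y([[ 0.05538011,  0.97670388, -0.2073224 ,  0.3811087 ],
       [-0.99845762,  0.05498968, -0.00765021,  0.05349343],
       [ 0.0039286 ,  0.2074263 ,  0.97824276,  0.91848599],
       [ 0.        ,  0.        ,  0.        ,  1.        ]])}
wrist {'fx': 281.71207996572616, 'fy': 281.71207996572616, 'cx': 320.0380256012225, 'cy': 200.00969534388685, 'dist': array([-0.02070847,  0.        ,  0.        ,  0.        ,  0.        ]), 'world_from_camera': array([[ 0.36135759,  0.89104388,  0.27470256,  0.3003869 ],
       [-0.93242356,  0.34615421,  0.10374763, -0.55403364],
       [-0.00264576, -0.29362913,  0.95591576,  0.38534634],
       [ 0.        ,  0.        ,  0.        ,  1.        ]])}
```

View pics/side0.png

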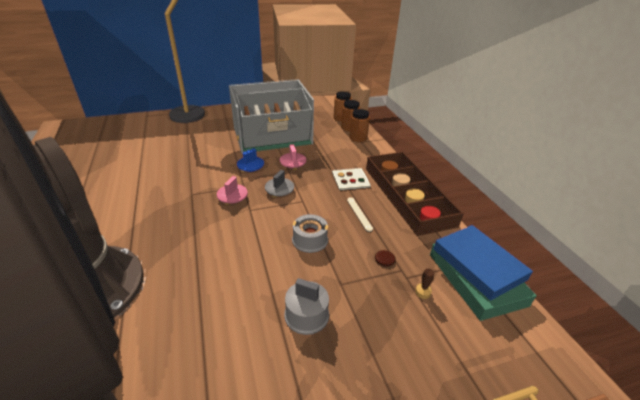

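View pics/top0.png

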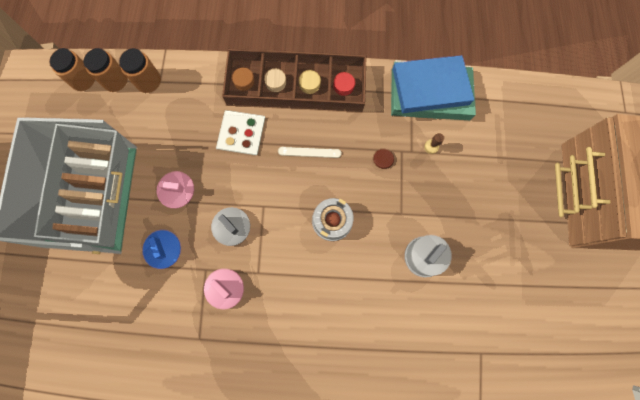

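View pics/wrist0.png

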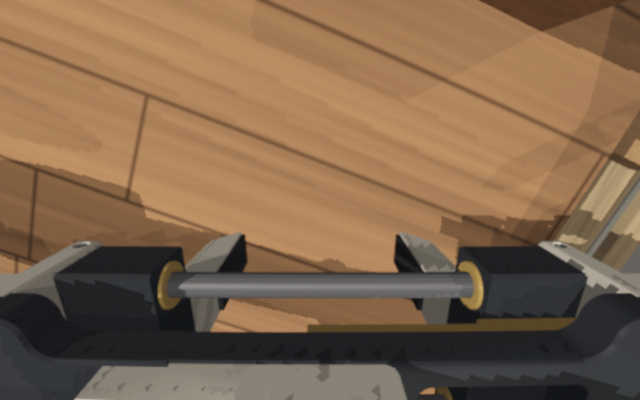

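Top: the grey loose lid is at about (231,227), the open box at (333,218) and the closed box at (430,256). The pink and blue look-alikes lie around the lid. The side view agrees, with the lid at (279,183) and the box at (311,232). Next I'll enlarge these.

Run:
```python
import cv2,numpy as np
t=cv2.imread("pics/top0.png"); s=cv2.imread("pics/side0.png")
def c(im,x,y,w=50,h=50): return cv2.resize(im[y:y+h,x:x+w],(400,400)if w==50 else None,interpolation=cv2.INTER_CUBIC)
a=np.hstack([c(t,206,202),c(t,308,194)]); cv2.imwrite("pics/tc.png",cv2.resize(a,(800,400)))
a=np.hstack([c(s,254,158),c(s,286,206)]); cv2.imwrite("pics/sc.png",a)
```

```text
(no output)
```

View pics/tc.png

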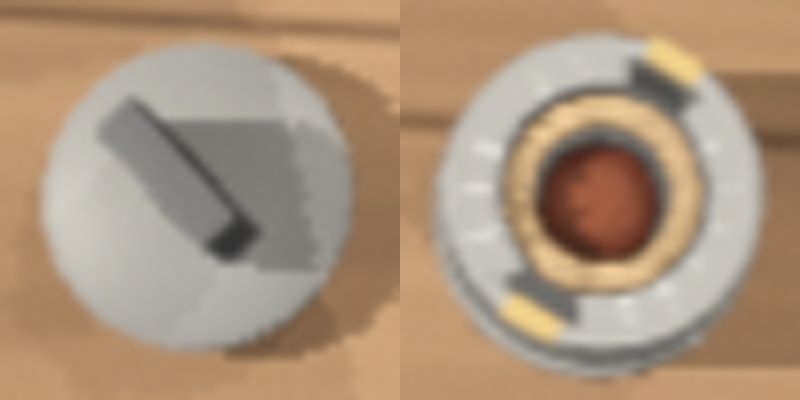

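View pics/sc.png

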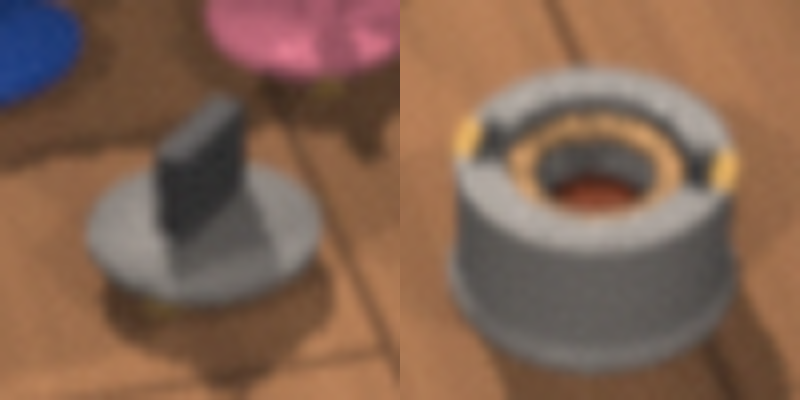

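```bash
cat > h.py <<'E'
import cv2,numpy as np
from workcell import ctrl
from scipy.spatial.transform import Rotation as R
def ray(ci,px):
    K=np.array([[ci['fx'],0,ci['cx']],[0,ci['fy'],ci['cy']],[0,0,1]])
    u=cv2.undistortPoints(np.array([[px]],float),K,np.array(ci['dist']))[0,0]
    T=np.array(ci['world_from_camera']); d=T[:3,:3]@np.array([u[0],-u[1],-1]); return T[:3,3],d/np.linalg.norm(d)
def tri(obs):
    A=np.zeros((3,3));b=np.zeros(3)
    for ci,p in obs:
        o,d=ray(ci,p);P=np.eye(3)-np.outer(d,d);A+=P;b+=P@o
    x=np.linalg.solve(A,b)
    res=[np.linalg.norm((np.eye(3)-np.outer(d,d))@(x-o))*1e3 for o,d in [ray(*q) for q in obs]]
    return x,np.round(res,2)
def onz(ci,p,z):
    o,d=ray(ci,p); return o+d*(z-o[2])/d[2]
def proj(ci,X):
    T=np.linalg.inv(ci['world_from_camera']); p=T[:3,:3]@np.array(X)+T[:3,3]
    K=np.array([[ci['fx'],0,ci['cx']],[0,ci['fy'],ci['cy']],[0,0,1]])
    return cv2.projectPoints(np.array([[p[0],-p[1],-p[2]]]),np.zeros(3),np.zeros(3),K,np.array(ci['dist']))[0][0,0]
E
python3 - <<'E'
from h import *
t=ctrl.camera_info("top");s=ctrl.camera_info("side")
f=lambda x0,y0,x,y:(x0+(x+.5)/8-.5,y0+(y+.5)/8-.5)
T=lambda x,y:f(206,202,x,y); B=lambda x,y:f(308,194,x,y)
S=lambda x,y:f(254,158,x,y); SB=lambda x,y:f(286,206,x,y)
print('wing',tri([(t,T(170,170)),(s,S(200,128))]))
print('wing top z.063',onz(t,T(170,170),.063),onz(s,S(200,128),.063))
print('flange z.019',onz(t,T(197,197),.019),onz(s,S(205,232),.0175))
a=onz(t,T(115,113),.063);b=onz(t,T(225,227),.063);print('wing dir',np.degrees(np.arctan2(*(b-a)[1::-1])),np.linalg.norm(b-a))
a=tri([(t,B(275,60)),(s,SB(324,170))]);b=tri([(t,B(130,315)),(s,SB(68,140))]);print(a,b,(a[0]+b[0])/2)
a=onz(t,B(275,60),.05);b=onz(t,B(130,315),.05);print((a+b)/2,np.linalg.norm(b-a),np.degrees(np.arctan2(*(a-b)[1::-1])))
a=onz(s,SB(324,170),.05);b=onz(s,SB(68,140),.05);print((a+b)/2,np.linalg.norm(b-a),np.degrees(np.arctan2(*(a-b)[1::-1])))
print('rim circle',onz(t,B(202,192),.05),onz(s,SB(197,157),.05))
st=ctrl.state();print(R.from_rotvec(st['tcp_rot']).as_matrix())
w=ctrl.camera_info("wrist");M=np.array(w['world_from_camera']);Q=R.from_rotvec(st['tcp_rot']).as_matrix()
print('cam in tool',Q.T@(M[:3,3]-st['tcp_pos']),Q.T@M[:3,:3])
E
```

```text
wing (array([0.49758075, 0.24403135, 0.06224583]), array([0.9, 0.9]))
wing top z.063 [0.49837956 0.24377179 0.063     ] [0.49643632 0.2428661  0.063     ]
flange z.019 [0.49714665 0.24508142 0.019     ] [0.49630222 0.2414608  0.0175    ]
wing dir -131.56615545801355 0.04414931824330677
(array([ 0.56218153, -0.00372744,  0.04979067]), array([1.04, 1.04])) (array([0.48934216, 0.03276982, 0.04859758]), array([0.91, 0.91])) [0.52576184 0.01452119 0.04919412]
[0.52663271 0.01439159 0.05      ] 0.08175547492890327 -26.576996968210562
[0.52451281 0.01358265 0.05      ] 0.08102579202974892 -25.751486522524992
rim circle [0.52507878 0.01463344 0.05      ] [0.52471364 0.01250741 0.05      ]
[[-5.41254497e-04  9.32089372e-01  3.62227981e-01]
 [ 1.08958649e-03  3.62228369e-01 -9.32088741e-01]
 [-9.99999260e-01 -1.09818509e-04 -1.21164972e-03]]
cam in tool [0.01879125 0.07927216 0.00042467] [[ 1.43421346e-03  2.93523799e-01 -9.55950690e-01]
 [-9.32409195e-04  9.55951650e-01  2.93522695e-01]
 [ 9.99998537e-01  4.70363013e-04  1.64472302e-03]]
```

The two views agree. The lid is at about (0.4975, 0.2435) with its wing at 48°, and the wing top comes out at 0.062. The mouth is at (0.5257, 0.0142) with its slots at -26°, and the rim comes out at 0.049. I'll turn the tool to yaw -41.6°, then travel to above the lid.

```bash
python3 -m handwheel '[[0,0,0,-0.158,0,0,1],[0,0,0,-0.158,0,0,1],[0,0,0,-0.158,0,0,1],[0,5.7,-2.47,0,0,0,1],[0,5.7,-2.47,0,0,0,1]]' 20; python3 -m handwheel '[[0,5.7,-2.47,0,0,0,1],[0,5.7,-2.47,0,0,0,1],[0,5.7,-2.47,0,0,0,1],[0,5.7,-2.47,0,0,0,1],[0,5.7,-2.47,0,0,0,1]]'; python3 -m handwheel '[[0,5.7,-2.47,0,0,0,1],[0,5.7,-2.47,0,0,0,1],[0,5.7,-2.47,0,0,0,1],[0,0,0,0,0,0,1]]'
cat > w.py <<'E'
# w.py x y z_tcp yaw : remaining deltas in tool axes (cm), rad
import sys; from h import *
s=ctrl.state(); Q=R.from_rotvec(s['tcp_rot']).as_matrix()
x,y,z,yaw=map(float,sys.argv[1:5]); yaw=np.radians(yaw)
Zt=np.array([np.cos(yaw),np.sin(yaw),0]);Xt=np.array([0,0,-1.]);Qt=np.c_[Xt,np.cross(Zt,Xt),Zt]
print('t',s['time'],'p',s['tcp_pos'].round(4),'yawz',np.degrees(np.arctan2(Q[1,2],Q[0,2])).round(2),'xaxis',Q[:,0].round(4),'F',s['force'].round(2),'T',s['torque'].round(2),'w',round(float(s['gripper_width']),3))
print('q',s['joints'].round(2)); print('d tool cm',(Q.T@(np.array([x,y,z])-s['tcp_pos'])*100).round(2),'rotvec',R.from_matrix(Q.T@Qt).as_rotvec().round(4))
E
python3 w.py .4975 .2435 .34 -41.6
```

```text
time: 0.78
tcp_pos: [0.2653, -0.4632, 0.4041]
tcp_rot: [0.569, 1.495, -0.568]
force: [0.8, -0.1, 0.7]
gripper_width: 1.0
time: 1.4
tcp_pos: [0.3622, -0.1674, 0.4049]
tcp_rot: [0.568, 1.494, -0.568]
force: [1.6, 0.0, 0.4]
gripper_width: 1.0
time: 1.9
tcp_pos: [0.4209, 0.0123, 0.405]
tcp_rot: [0.564, 1.496, -0.56]
force: [0.5, -0.4, -0.7]
gripper_width: 0.999
t 1.9 p [0.4209 0.0123 0.405 ] yawz -41.15 xaxis [ 0.0011  0.002  -1.    ] F [ 0.52 -0.44 -0.69] T [-0.01  0.01  0.04] w 0.999
q [ 0.34  0.15 -0.55  2.    0.09  1.02 -0.97]
d tool cm [ 6.56 22.44 -9.44] rotvec [ 0.0079 -0.0004 -0.0022]
```

```bash
python3 -m handwheel '[[1.3,4.5,-1.9,0,0,0,1],[1.3,4.5,-1.9,0,0,0,1],[1.3,4.5,-1.9,0,0,0,1],[1.3,4.5,-1.9,0,0,0,1],[1.3,4.5,-1.9,0,0,0,1]]'; python3 -m handwheel '[[0,0,0,0,0,0,1],[0,0,0,0,0,0,1]]'
python3 w.py .4975 .2435 .34 -41.6
python3 - <<'E'
from h import *
ci=ctrl.camera_info("wrist");im=ctrl.snapshot("wrist")
import pickle;pickle.dump(ci,open("w1.pkl","wb"))
cv2.imwrite("pics/w1.png",im[:,:,::-1]);print(proj(ci,[.4975,.2435,.063]))
E
```

```text
time: 2.52
tcp_pos: [0.4993, 0.2393, 0.3389]
tcp_rot: [0.568, 1.495, -0.57]
force: [0.1, -1.0, 0.5]
gripper_width: 1.0
time: 2.78
tcp_pos: [0.4986, 0.238, 0.3392]
tcp_rot: [0.567, 1.495, -0.57]
force: [0.3, -0.5, -0.2]
gripper_width: 1.0
t 2.775 p [0.4986 0.238  0.3392] yawz -41.63 xaxis [-0.001  -0.0014 -1.    ] F [ 0.29 -0.55 -0.17] T [-0.06 -0.04  0.02] w 1.0
q [-0.12  0.45 -0.58  1.8   0.29  0.98 -1.55]
d tool cm [-0.08  0.34 -0.45] rotvec [-0.0006  0.0002  0.0017]
[315.48529246 196.39819501]
```

View pics/w1.png

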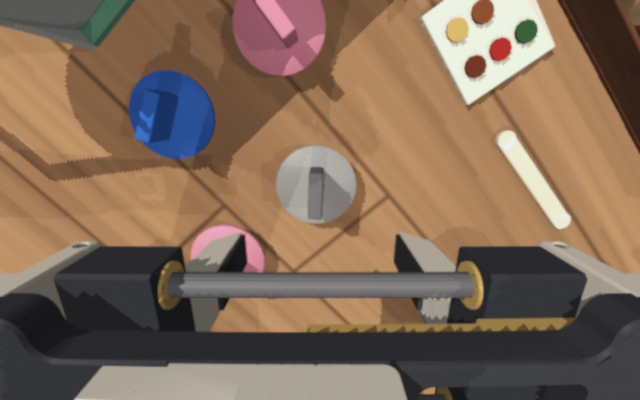

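Run:
```python
from h import *
t=ctrl.camera_info("top");print('pink',onz(t,(224,290),.03),onz(t,(175,190),.03))
im=cv2.imread("pics/w1.png")[135:235,265:365];cv2.imwrite("pics/w1c.png",cv2.resize(im,(600,600),interpolation=cv2.INTER_CUBIC))
```

```text
pink [0.354718   0.24338751 0.03      ] [0.57174643 0.37928929 0.03      ]
```

View pics/w1c.png

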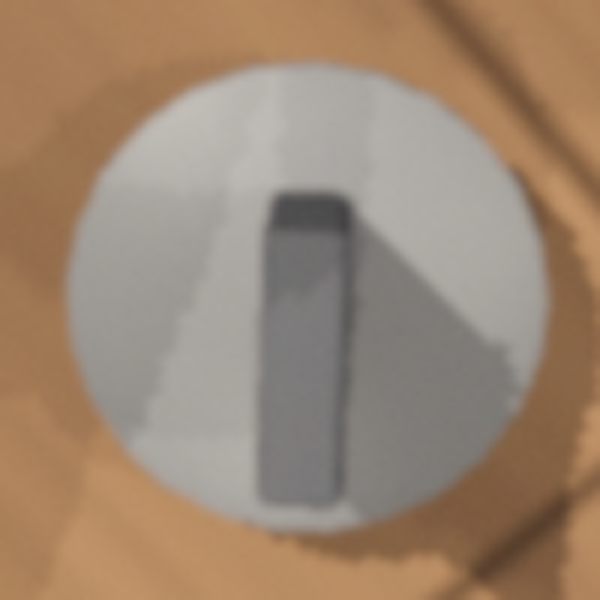

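```bash
python3 - <<'E'
from h import *
import pickle;ci=pickle.load(open("w1.pkl","rb"))
t=ctrl.camera_info("top");s=ctrl.camera_info("side")
f=lambda x,y:(265+(x+.5)/6-.5,135+(y+.5)/6-.5)
print(onz(ci,f(304,368),.063))
a=onz(ci,f(307.5,232),.063);b=onz(ci,f(300,505),.063);print(np.linalg.norm(a-b),np.degrees(np.arctan2(*(a-b)[1::-1])))
c=onz(ci,f(265,370),.063);d=onz(ci,f(349,370),.063);print('thick',np.linalg.norm(c-d))
print('flange',onz(ci,f(308,297),.0175))
tp=(206+170.5/8-.5,202+170.5/8-.5);sp=(254+200.5/8-.5,158+128.5/8-.5)
print(tri([(ci,f(304,368)),(t,tp),(s,sp)]))
E
python3 w.py .4975 .2437 .211 -41.6
```

```text
[0.49765205 0.24400396 0.063     ]
0.045164836134144556 46.51359096903002
thick 0.013326192469710804
flange [0.4978288  0.24428589 0.0175    ]
(array([0.49754656, 0.24392649, 0.06236547]), array([0.06, 0.91, 0.89]))
t 2.825 p [0.4987 0.2375 0.3395] yawz -41.69 xaxis [-4.0e-04 -1.4e-03 -1.0e+00] F [ 0.61 -0.51 -0.22] T [ 0.04 -0.09 -0.02] w 0.996
q [-0.12  0.45 -0.58  1.8   0.29  0.98 -1.55]
d tool cm [12.85  0.4  -0.51] rotvec [-0.0015  0.0006  0.0013]
```

```bash
python3 -m handwheel '[[3,0.2,-0.25,0.02,0,0,1],[3,0.2,-0.25,0,0,0,1],[3,0,0,0,0,0,1],[2,0,0,0,0,0,1],[0,0,0,0,0,0,1]]'; python3 w.py .4976 .2440 .211 -42.8
```

```text
time: 3.45
tcp_pos: [0.4974, 0.2434, 0.229]
tcp_rot: [0.583, 1.491, -0.587]
force: [0.1, -0.5, 0.2]
gripper_width: 1.001
t 3.45 p [0.4974 0.2434 0.229 ] yawz -42.85 xaxis [-0.0018 -0.0021 -1.    ] F [ 0.13 -0.47  0.22] T [-0.02 -0.03 -0.  ] w 1.001
q [-0.19  0.59 -0.51  1.9   0.4   0.76 -1.67]
d tool cm [ 1.8   0.06 -0.03] rotvec [-0.0009  0.0002  0.0028]
```

```bash
python3 -m handwheel '[[1,0.06,-0.03,0,0,0,1],[0.8,0,0,0,0,0,1],[0,0,0,0,0,0,1],[0,0,0,0,0,0,0.3]]' 20; python3 w.py .4976 .2440 .211 -42.8;  python3 -m handwheel '[[0,0,0,0,0,0,0],[0,0,0,0,0,0,0],[0,0,0,0,0,0,0],[0,0,0,0,0,0,0],[0,0,0,0,0,0,0]]' 45;python3 w.py .4976 .2440 .211 -42.8
```

```text
time: 3.95
tcp_pos: [0.4978, 0.2461, 0.2119]
tcp_rot: [0.584, 1.491, -0.583]
force: [-0.1, -0.2, 0.8]
gripper_width: 0.933
t 3.95 p [0.4978 0.2461 0.2119] yawz -42.74 xaxis [ 2.e-04  1.e-04 -1.e+00] F [-0.09 -0.18  0.77] T [-0.06 -0.02  0.04] w 0.933
q [-0.2   0.61 -0.5   1.91  0.42  0.73 -1.69]
d tool cm [ 0.09 -0.16  0.13] rotvec [ 0.001   0.0001 -0.0002]
time: 4.58
tcp_pos: [0.4977, 0.246, 0.2117]
tcp_rot: [0.583, 1.491, -0.583]
force: [0.6, 0.1, 0.7]
gripper_width: 0.396
t 4.575 p [0.4977 0.246  0.2117] yawz -42.75 xaxis [-0. -0. -1.] F [0.56 0.12 0.71] T [-0.04  0.    0.01] w 0.396
q [-0.2   0.61 -0.5   1.91  0.42  0.73 -1.69]
d tool cm [ 0.07 -0.15  0.13] rotvec [0.001 0.    0.   ]
```

```bash
python3 -m handwheel '[[0,-0.14,0.13,0,0,0,0],[0,0,0,0,0,0,0],[0,0,0,0,0,0,0],[0,0,0,0,0,0,0],[0,0,0,0,0,0,0]]' 45;python3 w.py .4976 .2440 .211 -42.8
```

```text
time: 5.2
tcp_pos: [0.4977, 0.244, 0.2117]
tcp_rot: [0.583, 1.491, -0.584]
force: [0.2, 1.0, -0.6]
gripper_width: 0.152
t 5.2 p [0.4977 0.244  0.2117] yawz -42.75 xaxis [-1.e-04 -2.e-04 -1.e+00] F [ 0.2   0.97 -0.55] T [-0.15 -0.09  0.05] w 0.152
q [-0.2   0.61 -0.5   1.91  0.42  0.73 -1.69]
d tool cm [ 0.07 -0.01 -0.01] rotvec [0.0008 0.     0.0002]
```

```bash
python3 -m handwheel '[[0,0,0,0,0,0,0],[-1,0,0,0,0,0,0],[-4,0,0,0,0,0,0],[-4,0,0,0,0,0,0],[0,0,0,0,0,0,0]]' 45;python3 w.py .5255 .0142 .30 63.8
python3 - <<'E'
from h import *
import pickle
ci=ctrl.camera_info("wrist");im=ctrl.snapshot("wrist");cv2.imwrite("pics/w2.png",im[:,:,::-1])
E
```

```text
time: 5.82
tcp_pos: [0.4985, 0.245, 0.3053]
tcp_rot: [0.587, 1.487, -0.579]
force: [0.1, -0.1, -2.5]
gripper_width: 0.149
t 5.825 p [0.4985 0.245  0.3053] yawz -42.75 xaxis [ 0.0055  0.0031 -1.    ] F [ 0.06 -0.11 -2.49] T [ 0.02 -0.08 -0.03] w 0.149
q [-0.14  0.49 -0.57  1.83  0.33  0.91 -1.61]
d tool cm [  0.48 -15.12  17.65] rotvec [-1.8596  0.0069 -0.0023]
```

View pics/w2.png

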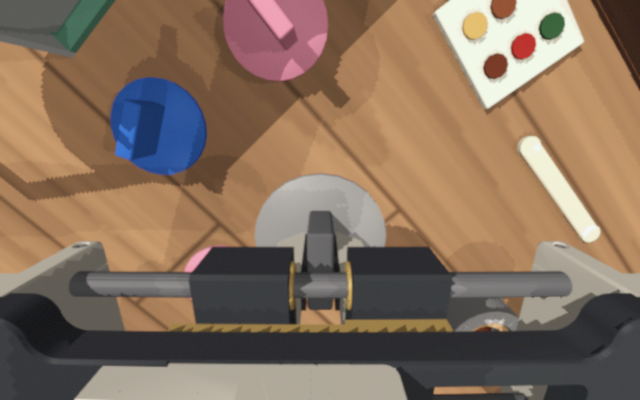

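```bash
python3 -m handwheel '[[0,-3,3.5,0,0,0,0],[0,-3,3.5,0,0,0,0],[0,-3,3.5,0,0,0,0],[0,-3,3.5,0,0,0,0],[0,-3,3.5,0,0,0,0]]';python3 -m handwheel '[[0,0,0,-0.18,0,0,0],[0,0,0,-0.18,0,0,0],[0,0,0,-0.18,0,0,0],[0,0,0,-0.18,0,0,0],[0,0,0,-0.18,0,0,0]]';python3 -m handwheel '[[0,0,0,-0.18,0,0,0],[0,0,0,-0.18,0,0,0],[0,0,0,-0.18,0,0,0],[0,0,0,-0.18,0,0,0],[0,0,0,-0.18,0,0,0]]';python3 w.py .5255 .0142 .30 63.8
```

```text
time: 6.5
tcp_pos: [0.5239, 0.0135, 0.3007]
tcp_rot: [0.583, 1.493, -0.584]
force: [0.5, 0.2, -1.3]
gripper_width: 0.15
time: 7.12
tcp_pos: [0.5239, 0.015, 0.3006]
tcp_rot: [-0.126, 1.569, 0.126]
force: [0.3, -0.2, -2.2]
gripper_width: 0.149
time: 7.75
tcp_pos: [0.5239, 0.0149, 0.3006]
tcp_rot: [-0.825, 1.41, 0.826]
force: [-0.3, 0.2, -2.0]
gripper_width: 0.154
t 7.75 p [0.5239 0.0149 0.3006] yawz 60.73 xaxis [-0.0019  0.     -1.    ] F [-0.26  0.21 -2.04] T [ 0.05 -0.12  0.03] w 0.154
q [ 0.57  0.59 -1.    1.89  0.59  1.    0.37]
d tool cm [ 0.06 -0.17  0.02] rotvec [-0.0535 -0.0009 -0.0017]
```

```bash
python3 -m handwheel '[[0,-0.18,0,-0.053,0,0,0],[1.3,0,0,0,0,0,0],[0,0,0,0,0,0,0]]';python3 w.py .5257 .0146 .285 63.8;python3 - <<'E'
from h import *
ims=[]
for n in("side","top"):
    ci=ctrl.camera_info(n);im=ctrl.snapshot(n)[:,:,::-1]
    x,y=proj(ci,[.5257,.0146,.05]).astype(int);print(n,x,y)
    x-=40;y-=50;c=im[y:y+80,x:x+80];ims.append(cv2.resize(c,(400,400),interpolation=cv2.INTER_CUBIC))
cv2.imwrite("pics/b3.png",np.hstack(ims))
E
```

```text
time: 8.12
tcp_pos: [0.5252, 0.0139, 0.2869]
tcp_rot: [-0.859, 1.397, 0.862]
force: [-0.4, 0.8, -1.0]
gripper_width: 0.149
t 8.125 p [0.5252 0.0139 0.2869] yawz 63.35 xaxis [-3.2e-03 -3.0e-04 -1.0e+00] F [-0.41  0.8  -0.99] T [ 0.06 -0.14  0.  ] w 0.149
q [ 0.57  0.62 -0.99  1.9   0.62  0.98  0.39]
d tool cm [ 0.19 -0.01  0.09] rotvec [-0.0078 -0.0017 -0.0027]
side 310 224
top 332 217
```

View pics/b3.png

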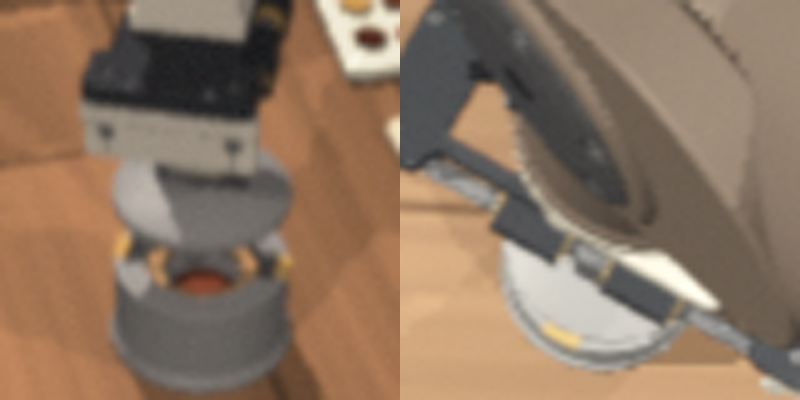

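```bash
python3 -m handwheel '[[1,0,0.09,-0.008,0,0.0,0],[1,0,0,0,0,0,0],[0.3,0,0,0,0,0,0],[0,0,0,0,0,0,0]]';python3 w.py .5257 .0146 .2472 63.8
```

```text
time: 8.72
tcp_pos: [0.5263, 0.0151, 0.2654]
tcp_rot: [-0.867, 1.392, 0.868]
force: [0.2, 0.5, -1.8]
gripper_width: 0.152
t 8.725 p [0.5263 0.0151 0.2654] yawz 63.89 xaxis [-6.e-04  0.e+00 -1.e+00] F [ 0.24  0.45 -1.79] T [ 0.07 -0.21  0.01] w 0.152
q [ 0.55  0.64 -0.97  1.91  0.66  0.94  0.37]
d tool cm [ 1.82  0.03 -0.07] rotvec [ 0.0015 -0.0003 -0.0006]
```

```bash
python3 -m handwheel '[[0.3,0.03,-0.05,0,0,0.0,0],[0.3,0,0,0,0,0,0],[0.2,0,0,0,0,0,0],[0.1,0,0,0,0,0,0],[0,0,0,0,0,0,0]]';python3 w.py .5257 .0146 .2472 63.8; python3 -m handwheel '[[0.2,0,0,0,0,0,0],[0,0,0,0,0,0,0]]';python3 w.py .5257 .0146 .2472 63.8
```

```text
time: 9.35
tcp_pos: [0.5259, 0.0147, 0.2567]
tcp_rot: [-0.867, 1.391, 0.867]
force: [-0.2, 0.0, -1.8]
gripper_width: 0.151
t 9.35 p [0.5259 0.0147 0.2567] yawz 63.88 xaxis [-0. -0. -1.] F [-0.18  0.04 -1.77] T [ 0.07 -0.15 -0.09] w 0.151
q [ 0.54  0.65 -0.96  1.92  0.67  0.93  0.36]
d tool cm [ 0.95  0.01 -0.02] rotvec [ 0.0014 -0.      0.    ]
time: 9.6
tcp_pos: [0.526, 0.0148, 0.2549]
tcp_rot: [-0.867, 1.391, 0.867]
force: [-1.0, 0.7, 2.2]
gripper_width: 0.151
t 9.6 p [0.526  0.0148 0.2549] yawz 63.88 xaxis [ 4.e-04 -1.e-04 -1.e+00] F [-0.99  0.75  2.24] T [-0.04  0.03 -0.01] w 0.151
q [ 0.54  0.66 -0.96  1.92  0.68  0.92  0.36]
d tool cm [ 0.77  0.02 -0.03] rotvec [0.0015 0.0001 0.0004]
```

Contact came at 0.255, where the lid should meet the spring ring, so the lugs are in the slots. Next I press it down.

```bash
python3 -m handwheel '[[0.2,0.02,-0.03,0,0,0,0],[0.2,0,0,0,0,0,0],[0.2,0,0,0,0,0,0],[0,0,0,0,0,0,0]]';python3 w.py .5257 .0146 .2472 63.8; python3 -m handwheel '[[0.1,0,0,0,0,0,0],[0.1,0,0,0,0,0,0],[0,0,0,0,0,0,0]]';python3 w.py .5257 .0146 .2472 63.8
```

```text
time: 10.1
tcp_pos: [0.5259, 0.0147, 0.2489]
tcp_rot: [-0.867, 1.39, 0.867]
force: [1.1, 1.1, 6.6]
gripper_width: 0.152
t 10.1 p [0.5259 0.0147 0.2489] yawz 63.88 xaxis [ 9.e-04  3.e-04 -1.e+00] F [1.09 1.15 6.63] T [ 0.08 -0.14 -0.01] w 0.152
q [ 0.53  0.66 -0.95  1.93  0.69  0.91  0.35]
d tool cm [ 0.17  0.01 -0.02] rotvec [0.0015 0.0007 0.0007]
time: 10.48
tcp_pos: [0.5259, 0.0148, 0.2472]
tcp_rot: [-0.867, 1.39, 0.867]
force: [-0.3, 0.3, 7.8]
gripper_width: 0.147
t 10.475 p [0.5259 0.0148 0.2472] yawz 63.88 xaxis [ 1.1e-03  1.0e-04 -1.0e+00] F [-0.26  0.27  7.8 ] T [ 0.08 -0.07 -0.06] w 0.147
q [ 0.53  0.67 -0.95  1.93  0.69  0.91  0.35]
d tool cm [-0.    0.01 -0.02] rotvec [0.0014 0.0006 0.0009]
```

```bash
python3 -m handwheel '[[0,0,0,0.1,0,0,0],[0,0,0,0.1,0,0,0],[0,0,0,0.1,0,0,0],[0,0,0,0,0,0,0]]' 55;python3 w.py .5257 .0146 .2472 -26.2; python3 -m handwheel '[[0,0,0,0.15,0,0,0],[0,0,0,0.15,0,0,0],[0,0,0,0.15,0,0,0],[0,0,0,0.15,0,0,0],[0,0,0,0,0,0,0]]';python3 w.py .5257 .0146 .2472 -26.2
```

```text
time: 10.98
tcp_pos: [0.526, 0.0148, 0.2472]
tcp_rot: [-0.636, 1.474, 0.635]
force: [-0.1, -0.3, 6.9]
gripper_width: 0.147
t 10.975 p [0.526  0.0148 0.2472] yawz 46.61 xaxis [ 0.0014 -0.     -1.    ] F [-0.06 -0.27  6.91] T [ 0.09 -0.14 -0.11] w 0.147
q [ 0.49  0.63 -0.87  1.93  0.63  0.87  0.09]
d tool cm [ 0.    0.   -0.04] rotvec [1.2708e+00 1.5000e-03 3.0000e-04]
time: 11.6
tcp_pos: [0.526, 0.0148, 0.2473]
tcp_rot: [-0.167, 1.563, 0.167]
force: [0.3, -0.1, 7.1]
gripper_width: 0.151
t 11.6 p [0.526  0.0148 0.2473] yawz 12.19 xaxis [ 1.5e-03 -2.0e-04 -1.0e+00] F [ 0.26 -0.13  7.07] T [ 0.02 -0.12 -0.11] w 0.151
q [ 0.39  0.58 -0.72  1.94  0.52  0.82 -0.41]
d tool cm [ 0.01 -0.02 -0.03] rotvec [0.6701 0.0016 0.    ]
```

```bash
python3 -m handwheel '[[0,-0.02,-0.03,0.15,0,0,0],[0,0,0,0.15,0,0,0],[0,0,0,0.15,0,0,0],[0,0,0,0.15,0,0,0],[0,0,0,0,0,0,0]]';python3 w.py .5257 .0146 .2472 -26.2; python3 -m handwheel '[[0,0,0,0.07,0,0,0],[0,0,0,0,0,0,0],[0,0,0,0,0,0,0]]';python3 w.py .5257 .0146 .2472 -26.2
```

```text
time: 12.22
tcp_pos: [0.5257, 0.0145, 0.2472]
tcp_rot: [0.304, 1.548, -0.304]
force: [0.1, 0.4, 6.9]
gripper_width: 0.154
t 12.225 p [0.5257 0.0145 0.2472] yawz -22.19 xaxis [ 1.5e-03 -2.0e-04 -1.0e+00] F [0.07 0.41 6.86] T [-0.08 -0.05 -0.1 ] w 0.154
q [ 0.29  0.54 -0.57  1.95  0.41  0.77 -0.9 ]
d tool cm [ 0.    0.01 -0.01] rotvec [ 0.07    0.0014 -0.0004]
time: 12.6
tcp_pos: [0.5258, 0.0145, 0.2472]
tcp_rot: [0.357, 1.54, -0.356]
force: [0.5, 0.4, 6.1]
gripper_width: 0.151
t 12.6 p [0.5258 0.0145 0.2472] yawz -26.07 xaxis [ 0.0014  0.     -1.    ] F [0.55 0.38 6.06] T [ 0.03 -0.09 -0.08] w 0.151
q [ 0.28  0.53 -0.55  1.95  0.4   0.76 -0.96]
d tool cm [-0.    0.01 -0.01] rotvec [ 0.0023  0.0013 -0.0007]
```

```bash
for i in 1; do python3 -m handwheel '[[0.05,0,0,0,0,0,0],[0,0,0,0,0,0,0],[0,0,0,0,0,0,0]]';done; python3 w.py .5257 .0146 .2472 -26.2;python3 -m handwheel '[[0.05,0,0,0,0,0,0],[0,0,0,0,0,0,0],[0,0,0,0,0,0,0]]'; python3 w.py .5257 .0146 .2472 -26.2
```

```text
time: 12.98
tcp_pos: [0.5257, 0.0145, 0.2471]
tcp_rot: [0.357, 1.54, -0.357]
force: [-1.5, -0.8, 13.4]
gripper_width: 0.149
t 12.975 p [0.5257 0.0145 0.2471] yawz -26.07 xaxis [ 1.5e-03 -2.0e-04 -1.0e+00] F [-1.52 -0.82 13.39] T [-0.08  0.37 -0.  ] w 0.149
q [ 0.28  0.53 -0.55  1.95  0.4   0.76 -0.96]
d tool cm [-0.01  0.   -0.01] rotvec [ 0.0023  0.0015 -0.0005]
time: 13.35
tcp_pos: [0.5257, 0.0146, 0.2471]
tcp_rot: [0.357, 1.539, -0.357]
force: [-4.6, -1.6, 19.4]
gripper_width: 0.154
t 13.35 p [0.5257 0.0146 0.2471] yawz -26.07 xaxis [ 1.8e-03 -5.0e-04 -1.0e+00] F [-4.58 -1.59 19.4 ] T [-0.15  0.86  0.01] w 0.154
q [ 0.28  0.53 -0.55  1.95  0.4   0.76 -0.96]
d tool cm [-0.01  0.   -0.  ] rotvec [ 0.0022  0.0018 -0.0004]
```

```bash
python3 -m handwheel '[[0,0,0,0,0.002,0,0],[0,0,0,0,0,0,0],[0,0,0,0,0,0,0]]'; python3 w.py .5257 .0146 .2472 -26.2
python3 - <<'E'
from h import *
ci=ctrl.camera_info("side");im=ctrl.snapshot("side")[:,:,::-1];cv2.imwrite("pics/s4.png",im)
c=cv2.resize(im[190:260,265:365],(800,560),interpolation=cv2.INTER_CUBIC);cv2.imwrite("pics/s4c.png",c)
cv2.imwrite("pics/t4.png",ctrl.snapshot("top")[:,:,::-1])
# yaw of the ray-checked flange edge
print(proj(ci,[.5257,.0146,.05]),proj(ci,[.5257,.0146,.113-.0145-.0]))
E
```

```text
time: 13.72
tcp_pos: [0.5259, 0.0145, 0.2471]
tcp_rot: [0.357, 1.541, -0.356]
force: [-3.8, -1.5, 18.3]
gripper_width: 0.149
t 13.725 p [0.5259 0.0145 0.2471] yawz -26.08 xaxis [ 6.e-04  4.e-04 -1.e+00] F [-3.79 -1.49 18.34] T [-0.27  0.54 -0.12] w 0.149
q [ 0.28  0.53 -0.56  1.95  0.4   0.77 -0.96]
d tool cm [-0.01  0.   -0.03] rotvec [ 0.0022  0.0003 -0.0006]
[310.32727817 224.58662211] [310.62654775 209.4588398 ]
```

View pics/s4c.png

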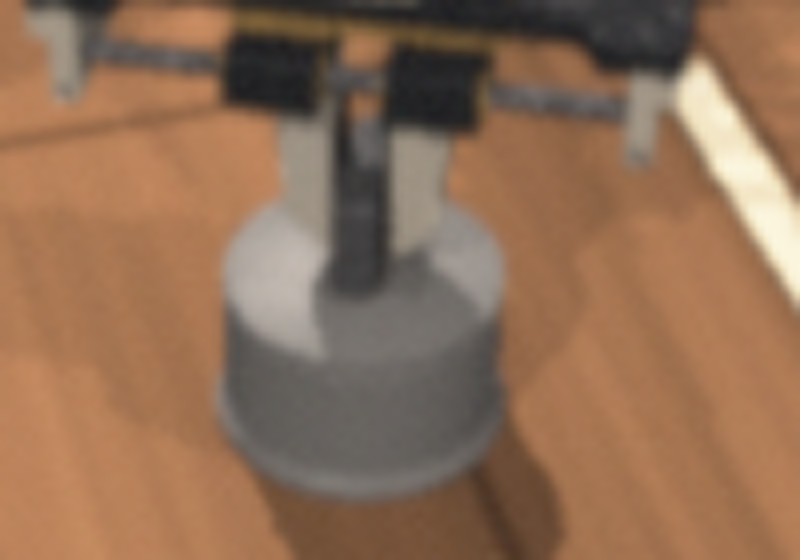

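View pics/t4.png

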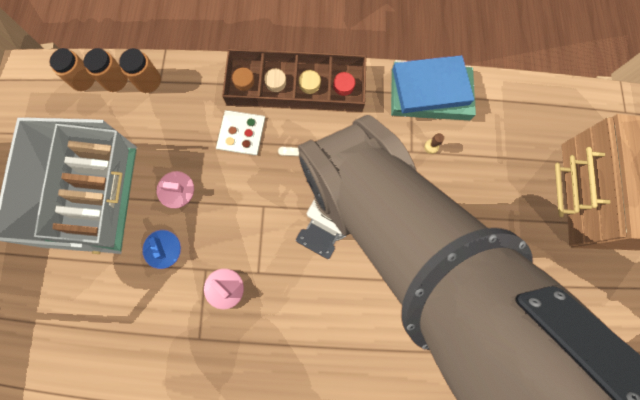

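View pics/s4.png

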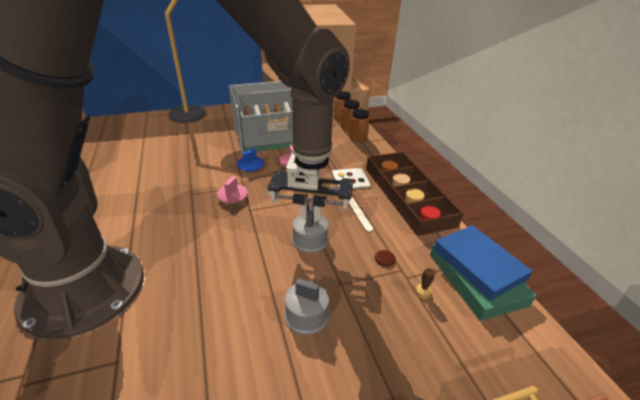

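```bash
python3 w.py .5257 .0146 .2472 -26.2; python3 -c "
from workcell import ctrl
print(ctrl.sign_off())"
```

```text
t 13.825 p [0.5259 0.0145 0.2471] yawz -26.07 xaxis [ 5.e-04  4.e-04 -1.e+00] F [-2.31 -0.6  18.5 ] T [-0.36  0.59 -0.07] w 0.147
q [ 0.28  0.53 -0.56  1.95  0.4   0.77 -0.96]
d tool cm [-0.01  0.   -0.03] rotvec [ 0.0022  0.0003 -0.0006]
the job is handed in; nothing more can be done
None
```

The seal box is closed, and I handed the job in at 13.8 s with the arm still gripping the lid and pressing it down. I took the grey lid by its wing, set its lugs into the slots, pressed it down against the spring and turned it 90° clockwise.

**Last checks:**
- **Fully home:** the tool met a firm stop at a height of 0.2471 m. I had predicted 0.2472 m for the flange resting on the rim. The reading there was about 18.5 N of upward force, well above the spring's roughly 8.75 N.
- **Turn:** the gripper ended at -26.1°, against a target of -26.2°. There was almost no resisting torque on the way round, and I stopped short of the end stop.
- **Grip:** the opening was still about 14 mm, the thickness of the wing, with the grip set to 55 N.
- **Pictures:** the side view shows the lid flush with no gap and the brass inlays covered. Everything else I could see was where it started. The arm hides part of the top view, but the side view shows the closed box and the seal impression.

**Small disagreements:** the two fixed cameras differed by about 2 mm on positions, so I used the wrist camera's reading of the lid to correct them. A small sideways force of 2 to 4 N and a moment of about 0.6 N m remained in the final press. I did not test the lock by pulling up, so as not to disturb the closed lid.

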